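# Clamp a freshly glued board in a suction-foot vise on the kitchen counter

### The job

The small board standing loose in the vise has just been glued and must be clamped. First flip the lever at the vise's foot over to its far, locked side so the vise is held to the counter; then wind the crank clockwise until the board is pinched between both jaws, and about a quarter of a turn more to squeeze it, not as much as half a turn. Let go with the board upright in the jaws, and do not shift the mug, the glue bottle or the bowl.

Things in the scene. Friction and masses are not known exactly. Their poses are not given: they have to be found in the camera images.
- vise: Grey hobby vise on a round suction foot (radius 68 mm); it never moves. Origin: centre of the foot's underside, on the counter; x runs along the screw from the crank (-x, towards the robot) to the fixed jaw (+x), z up. Two steel bed rails, top 115 mm up, 72 mm wide over both. Front bearing plate x -75 to -61 mm, top 126 mm up.
- fixed_face (a point): Middle of the fixed jaw's rubber face, at x 55, y 0, z 135 mm in the vise frame. The fixed jaw is 74 mm wide, x 52 to 83 mm, top 155 mm up.
- crank_axis (a point): Point on the crank's axis, at x -91, y 0, z 100 mm in the vise frame. The crank turns about the vise's x axis. Its arm is 8 mm thick (x -95 to -87 mm) and 18 mm wide; an end nut 18 mm across on the axis sticks out to x = -113 mm, so a hand straight above the handle meets it when the handle is low: lean the hand back towards the robot.
- crank (a joint): Crank angle, rad, 0 to 13; grows clockwise as seen from the robot, closing the jaw 16 mm per turn. At 0 (and 6.283) the arm points straight up, a quarter turn later to the vise's -y. The board is pinched between both jaws at 9.0; beyond that a spring behind the pad (6 N per mm) squeezes it. It stays where it is left; turning takes about 4 N.
- crank_handle (a point): Middle of the crank's black handle: a freely spinning cylinder, 16 mm across and 50 mm long, parallel to the vise's x axis, 45 mm from the crank's axis, spanning x -96 to -146 mm in the vise frame (this point at x = -123 mm).
- jaw (a joint): Travel of the moving jaw towards the fixed jaw, m, 0 to 0.034; driven only by the crank (0.00255 x crank angle).
- pad: Black rubber pad, 70 mm wide, 38 mm tall, on springs (8 mm give) on the face of the moving jaw. Its face to the board lies 8 mm to +x of this origin and at vise x = 8 mm + jaw travel while not squeezed.
- lever (a joint): Foot lever, rad: 0 = unlocked, leaning 49 degrees to the vise's -x (towards the robot); 1.7 = locked, leaning 49 degrees to +x. Top-heavy, so it drops to the nearer end; about 2 N at its tip carries it over the middle (0.85, upright).
- lever_tip (a point): Near the end of the foot lever's heavy dark steel grip (18 mm thick, 38 mm long with its round ends), 70 mm from its pivot. The pivot is at x -30, y -100 mm, z 26 mm in the vise frame and turns about the vise's y axis; the lever has a free side at -y.
- board: The workpiece: two layers of beech glued face to face, 24 mm thick (x), 62 mm wide (y), 85 mm tall, standing loose on the vise's bed between the jaws. Origin: centre of its underside.
- mug: White mug, 82 mm across, 95 mm tall; a bystander. Origin: centre of its underside.
- glue: White glue bottle with orange cap, 54 mm across, 150 mm tall; a bystander. Origin: centre of its underside.
- bowl: Blue bowl, 130 mm across, 55 mm tall; a bystander. Origin: centre of its underside.
There are look-alikes about, which are no part of the job. Of the things that look like the board, the largest one is meant.

How it is judged:
By the outcome, as a careful person would: the job done as asked, in the order asked, and still so for the second after the job is handed in, with the robot touching nothing.
It also fails if it takes over 51 s, if anything falls off the work surface, if the arm or the gripper's body presses on something with over 40 N, if the wrist force passes 120 N, or if a joint passes its speed limit or range.

### The arm

A 7-joint arm with a two-finger parallel gripper is mounted at the origin on the work surface. World frame = base frame: x ahead of the robot, y to its left, z up, the work surface at z = 0. Lengths are in m, angles in rad, forces in N, time in s.
With the tool pointing down it reaches from about 0.425 to 0.925 m from the base axis. Payload 6.8 kg.
Tool frame: the origin (TCP) lies between the finger pads; the fingertips stand r.tips_ahead ahead of it and the grasp point (between the pads) lies 5 mm behind it (r.tips_ahead is the distance from the TCP to the fingertips, in m); z points along the fingers, y is the line along which they close (so a half turn about z gives the same grasp; the last joint's range is limited). The gripper opens to 85 mm and grips with 20 to 120 N. Pads are 22 mm wide; open, the fingers measure 114 mm over their backs; the gripper's body (76 mm by 85 mm) begins 54 mm behind the grasp point. The pads swing forward as they close: fully open they stand 13 mm farther back than shut.
Start: joints at [-1.235, 0.477, 0.022, 1.555, -0.011, 1.109, -0.083], TCP at [0.29, 0.61, 0.245] pointing down, gripper open.
Joint ranges: [-2.96, 2.96], [-0.34, 2.1], [-1.41, 1.46], [0.24, 2.44], [-1.37, 4.51], [0.17, 1.92], [-2.96, 2.96]. Speed limits (rad/s): [2.39, 2.39, 3.14, 3.14, 3.14, 3.14, 3.14].

### API

Orientations are given as a rotation vector (axis times angle).
In Python, from bench import r gives the robot as it stands.
- The arm moves only by the tool move_arm, never from a script. Its argument "rows" is one flat list of numbers, 4 for each row, row after row: the shift along the tool's x, y, z in cm, then the turn about the tool's z in degrees. In form: [tx, ty, tz, twist, tx, ty, tz, twist, ...]. A call has 1 to 10 rows; each row is the pose to reach, as a shift and turn from the pose commanded when the call began, along the tool's axes at that moment; what a row does not reach only later rows make up. A row lasts 1/8 s, in which the tool goes at most 62.5 mm and 10.7 degrees, less where a joint would pass 70% of its speed; a pose out of reach is approached as far as the arm can. A call with a gripper value outside its range is refused whole. "fingers" is the opening, from 0 (shut) to 1 (fully open), set as the call begins (left out, the last holds). The fingers move at their own pace and stop on an object; "newtons" is the grip in N (left out, the last holds). Time passes only in rows, so rows that repeat a pose let the fingers close. It gives the time, the measured TCP pose, the force, the opening and the grip force at its end, in the units of the state.
- r.get_obs(): the state, without advancing time (a new reading comes with each control period).
- r.grab_frame(name): name is "side" or "top"; returns the picture (384x512x3 uint8, blue, green, red); there is no depth.
- r.camera_params(name): a dict with "fx", "fy", "cx", "cy" (pixels), "world_from_camera" (4x4, takes a point from camera to world coordinates). Camera axes: x right, y down, z forward; pixel columns grow to the right and rows downward; lengths in m; the calibration is good to about 2 mm. A picture is of the moment at which its call begins. camera_params takes no time and is no camera call.
- r.hand_in(): hands the job in; it is judged then, once.
The state is a dict: "clock": time; "joints": joint angles; "qvel": joint speeds; "tau": joint torques, N m; "tcp_pos": TCP position; "orientation": TCP orientation; "contact_force": force on the tool from outside, world axes, zero at the start; "moment": the same for the moment, N m; "grip_width": finger opening in m; "gripper_force": force on a finger pad.
Only numpy, scipy, OpenCV 4.12 (cv2) and the standard library are available. Lean on these libraries where they do the work, as an engineer would, in place of code of your own. Each camera call takes 0.05 s, during which the arm holds its last target. There are 200 camera calls.

## Working session

There is one attempt and no reset: what is moved stays moved. The work goes in short steps, Python scripts to look and compute and a tool call to move; the robot and the scene stay as the last step left them, time stands still between calls to the robot, and variables do not carry over. Pictures are saved under pics/ and viewed, at most 10 in all, crops included, and the job is handed in when it is done.

Besides the shell and the picture viewer there is one more tool, called after "Request:" by a JSON object that holds its "fn" and its "kwargs", one argument or row to a line. move_arm: Moves the arm, as the interface text tells. Its arguments: {"type":"object","properties":{"rows":{"type":"array"},"fingers":{"type":"number"},"newtons":{"type":"number"}},"required":["rows"]}

```bash
ls; mkdir -p pics; python3 - <<'E'
from bench import r
import cv2,numpy as np
for n in("side","top"):
    f=r.grab_frame(n);cv2.imwrite(f"pics/{n}0.png",cv2.resize(f,(800,600),interpolation=cv2.INTER_CUBIC));cv2.imwrite(f"pics/raw_{n}.png",f)
    p=r.camera_params(n);print(n,p["fx"],p["fy"],p["cx"],p["cy"],np.round(p["world_from_camera"],4).tolist())
o=r.get_obs();print(o["clock"],o["tcp_pos"],o["orientation"],o["grip_width"],r.tips_ahead)
E
```

```text
pics
side 490.19214674378054 490.19214674378054 255.48434235730824 191.24231486492613 [[0.9656, -0.2136, 0.1482, 0.3908], [-0.2593, -0.7506, 0.6078, -0.9115], [-0.0186, -0.6253, -0.7801, 1.247], [0.0, 0.0, 0.0, 1.0]]
top 401.1099220953502 401.1099220953502 246.22767864341105 191.63430958106 [[-0.0165, -0.9881, 0.1528, 0.458], [-0.9995, 0.0203, 0.0234, -0.0198], [-0.0263, -0.1523, -0.988, 1.1134], [0.0, 0.0, 0.0, 1.0]]
0.1 [0.28960515 0.60916118 0.24442294] [-6.91284130e-01 -3.06436011e+00  2.57270499e-03] 0.08551986301919877 0.014
```

View pics/side0.png

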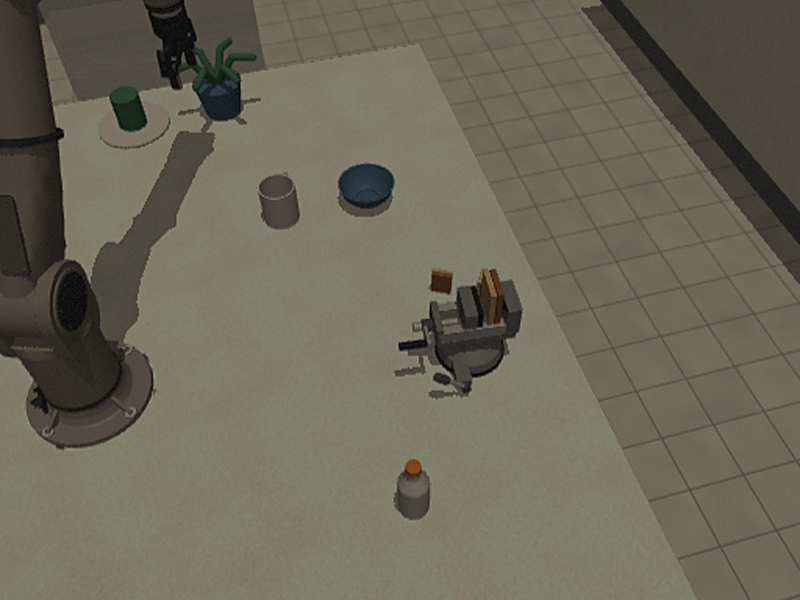

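View pics/top0.png

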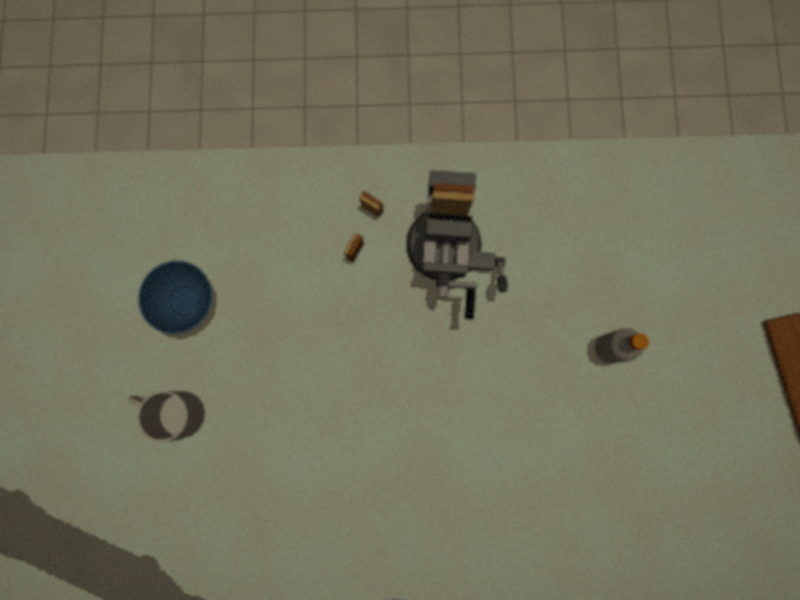

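The board look-alikes in the top picture are two small offcuts at (371,203) and (354,247), and a dark panel at the edge at (790,380). The one standing between the jaws at (452,198) fits: it is upright in the vise and larger than the offcuts. I'll confirm it in an enlarged crop.

```bash
python3 - <<'E'
import cv2,numpy as np
s=cv2.imread("pics/raw_side.png")[160:260,245:345];t=cv2.imread("pics/raw_top.png")[105:210,250:330]
a=cv2.resize(s,None,fx=4.5,fy=4.5,interpolation=cv2.INTER_CUBIC);b=cv2.resize(t,None,fx=4.25,fy=4.25,interpolation=cv2.INTER_CUBIC)
c=np.zeros((450,800,3),np.uint8);c[:a.shape[0],:450]=a;c[:b.shape[0],455:455+b.shape[1]]=b[:450]
c=np.clip(c*1.6,0,255).astype(np.uint8);cv2.imwrite("pics/crop1.png",c)
E
```

```text
(no output)
```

View pics/crop1.png

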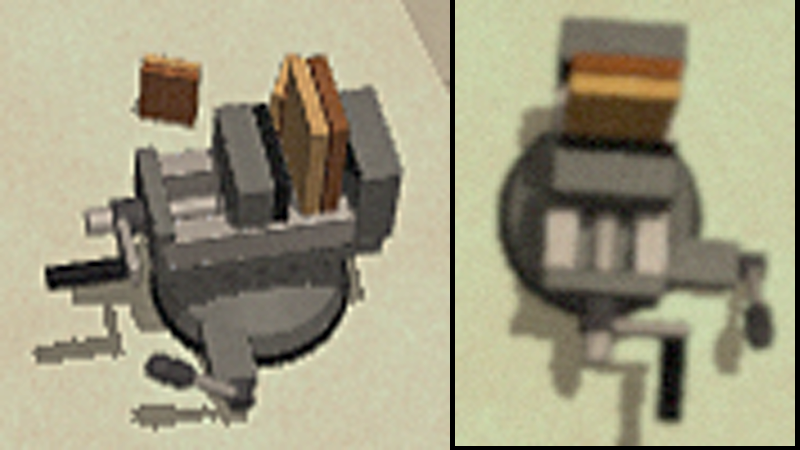

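The crop confirms it: a two-layer board between the black pad and the fixed jaw (side crop 310,130; top crop 625,95), with a smaller block off to the side (165,90). The handle is at about (50–125,272) in the side crop and (670,335–420) in the top crop. The lever grip leans towards the robot at (168,370). Next I'll fit the vise pose, crank angle and lever angle together.

```bash
cat > h.py <<'E'
from bench import r
import numpy as np
from scipy.optimize import least_squares
from scipy.spatial.transform import Rotation as R
def proj(n,P):
    p=r.camera_params(n);T=np.linalg.inv(np.array(p["world_from_camera"]))
    q=T[:3,:3]@P+T[:3,3];return np.array([p["fx"]*q[0]/q[2]+p["cx"],p["fy"]*q[1]/q[2]+p["cy"]])
def hnd(a,x=-.123,rad=.045): return np.array([x,-rad*np.sin(a),.1+rad*np.cos(a)])
def lev(t,L=.07): b=t-.855; return np.array([-.03+L*np.sin(b),-.1,.026+L*np.cos(b)])
def W(v,P): c,s=np.cos(v[2]),np.sin(v[2]); return np.array([v[0]+c*P[0]-s*P[1],v[1]+s*P[0]+c*P[1],P[2]])
E
python3 - <<'E'
from h import *
S=lambda u,v:("side",np.array([245+u/4.5,160+v/4.5])); T=lambda u,v:("top",np.array([250+(u-455)/4.25,105+v/4.25]))
A=np.array
L=[(S(50,275),lambda v:hnd(v[3],-.146)),(S(125,268),lambda v:hnd(v[3],-.096)),(S(90,220),lambda v:A([-.113,0,.1])),
(S(402,168),lambda v:A([.083,-.037,.155])),(S(371,88),lambda v:A([.083,.037,.155])),
(T(562,18),lambda v:A([.083,.037,.155])),(T(687,25),lambda v:A([.083,-.037,.155])),(T(597,350),lambda v:A([-.113,0,.1])),
(T(670,420),lambda v:hnd(v[3],-.146)),(T(672,337),lambda v:hnd(v[3],-.096)),(T(604,290),lambda v:A([-.075,0,.126])),
(S(165,368),lambda v:lev(v[4],.063)),(T(760,328),lambda v:lev(v[4],.063))]
f=lambda v:np.concatenate([proj(n,W(v,g(v)))-uv for (n,uv),g in L])
s=least_squares(f,[.75,0,0,1.8,0],loss="soft_l1");print(s.x.round(4));print(s.fun.reshape(-1,2).round(1).tolist() if len(s.fun)==26 else '')
v=s.x
print("handle",W(v,hnd(v[3])),"levtip",W(v,lev(v[4])),"piv",W(v,lev(0,0)),"axis",W(v,A([-.091,0,.1])))
print("bearing",np.arctan2(v[1],v[0]))
E
```

```text
[ 0.7285 -0.1011 -0.0951  1.3795 -0.0226]
[[-0.5, 0.5], [0.2, -0.6], [-0.7, 0.5], [0.8, 0.7], [0.9, -1.3], [-0.2, -0.8], [0.1, -0.5], [-0.1, 3.0], [-0.4, 0.2], [0.3, 0.2], [-0.1, 0.6], [0.9, 0.7], [-0.6, 0.1]]
handle [ 0.60185148 -0.13335675  0.10855595] levtip [ 0.6355288  -0.19264502  0.07073209] piv [ 0.68912803 -0.19775996  0.026     ] axis [ 0.63790368 -0.09241734  0.1       ]
bearing -0.13784801845062633
```

```bash
python3 - <<'E'
from h import *
v=[.7285,-.1011,-.0951]
def c(n,P):
    q=proj(n,W(v,np.array(P)));return ((q-[245,160])*4.5 if n=="side" else (q-[250,105])*4.25+[455,0]).round().tolist()
for x in(.0115,.0275): print(x,[c("side",[x,y,.154]) for y in(-.035,.035)],[c("side",[x,-.035,.116])],c("top",[x,0,.154]))
for x in (.015,.02,.025,.03): print("board",x,c("side",[x,-.031,.115]),c("side",[x+.024,-.031,.115]),c("side",[x,-.031,.2]),c("side",[x+.024,.031,.2]))
print(r.get_obs()["joints"])
E
```

```text
0.0115 [[293.0, 186.0], [268.0, 101.0]] [[289.0, 222.0]] [616.0, 137.0]
0.0275 [[318.0, 182.0], [292.0, 98.0]] [[314.0, 219.0]] [618.0, 110.0]
board 0.015 [293.0, 218.0] [330.0, 212.0] [303.0, 134.0] [316.0, 53.0]
board 0.02 [301.0, 216.0] [337.0, 211.0] [311.0, 133.0] [324.0, 52.0]
board 0.025 [308.0, 215.0] [345.0, 210.0] [319.0, 132.0] [332.0, 51.0]
board 0.03 [316.0, 214.0] [352.0, 209.0] [327.0, 131.0] [340.0, 50.0]
[-1.23512983  0.47773696  0.02234265  1.55632156 -0.0114785   1.10931588
 -0.0831123 ]
```

```bash
cat >> h.py <<'E'
V=[.7285,-.1011,-.0951]
def st(tgt=None,yaw=None):
    "vise-frame TCP; optionally shift (cm, tool axes) and twist (deg) to a vise-frame target"
    o=r.get_obs();p=np.array(o["tcp_pos"]);M=R.from_rotvec(o["orientation"]).as_matrix()
    Rv=R.from_euler("z",V[2]).as_matrix();pv=Rv.T@(p-[V[0],V[1],0]);Mv=Rv.T@M
    print("t",round(o["clock"],2),"TCP vise mm",(pv*1e3).round(1),"F vise",(Rv.T@np.array(o["contact_force"])).round(1),"grip",round(o["grip_width"]*1e3,1),"tool axes in vise\n",Mv.round(3))
    if tgt is not None:
        print("shift cm",(M.T@(W(V,np.array(tgt)/1e3)-p)*100).round(2))
E
python3 - <<'E'
from h import *
st([-140,-108,140])
E
```

```text
t 0.1 TCP vise mm [-504.4  665.4  244.4] F vise [0.8 0.5 0.4] grip 85.5 tool axes in vise
 [[-0.94   0.342 -0.   ]
 [ 0.342  0.94  -0.002]
 [-0.    -0.002 -1.   ]]
shift cm [-60.66 -60.22  10.55]
```

Request:
{"fn": "move_arm", "kwargs": {
  "rows": [-3,-3,0,-2,-7,-7,0,-4,-11,-11,0,-6,-15,-15,0,-8,-19,-19,0,-10,-23,-23,0,-12,-27,-27,0,-14,-31,-31,0,-16,-35,-35,0,-18,-39,-39,0,-20],
  "fingers": 0
}}

```text
clock: 1.35
tcp_pos: [0.4747, 0.0882, 0.2452]
orientation: [-0.147, -3.138, -0.0]
contact_force: [1.4, 0.4, -0.1]
grip_width: -0.0
gripper_force: 0.0
```

```bash
python3 -c "
from h import *
st([-140,-108,100])"
```

```text
t 1.35 TCP vise mm [-270.6  164.3  245.2] F vise [ 1.3  0.5 -0.1] grip -0.0 tool axes in vise
 [[-1.    -0.002 -0.   ]
 [-0.002  1.     0.   ]
 [ 0.     0.    -1.   ]]
shift cm [-13.01 -27.26  14.52]
```

Request:
{"fn": "move_arm", "kwargs": {
  "rows": [-2,-5,0,0,-4,-10,0,0,-6,-15,0,0,-8,-20,2,0,-10,-24,4,0,-12,-27.2,8,0,-12.5,-27.2,12,0,-12.5,-27.2,16,0,-12.5,-27.2,18,0,-12.5,-27.2,18,0]
}}

```text
clock: 2.6
tcp_pos: [0.5723, -0.1923, 0.0642]
orientation: [-0.149, -3.135, -0.001]
contact_force: [0.2, 0.2, 0.9]
grip_width: -0.0001
gripper_force: 0.0
```

```bash
python3 -c "
from h import *
st([-30,-108,65])
import cv2
cv2.imwrite('pics/c2.png',cv2.resize(r.grab_frame('side')[150:270,220:360],None,fx=5,fy=5,interpolation=2))"
```

```text
t 2.6 TCP vise mm [-146.8 -105.6   64.2] F vise [0.2 0.2 0.9] grip -0.1 tool axes in vise
 [[-1.    -0.    -0.003]
 [-0.     1.     0.   ]
 [ 0.003  0.    -1.   ]]
shift cm [-11.68  -0.24  -0.11]
```

View pics/c2.png

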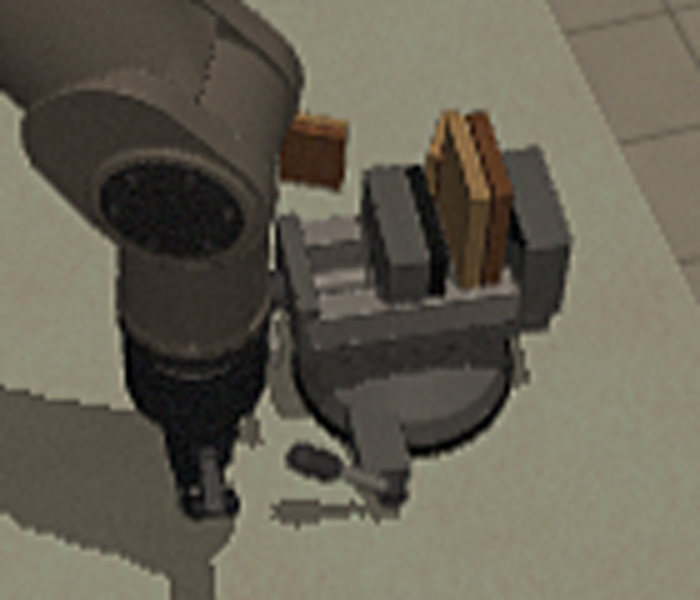

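Fingers are at (215,490), with the lever grip just ahead at (315,460). I'll push towards the vise's +x.

Request:
{"fn": "move_arm", "kwargs": {
  "rows": [-1.5,-0.2,0,0,-3,-0.2,0,0,-4.5,-0.2,0,0,-5.5,-0.2,0,0,-6.5,-0.2,0,0,-7.5,-0.2,0,0,-8.5,-0.2,0,0,-9.5,-0.2,0,0,-10.5,-0.2,0,0,-11.5,-0.2,0,0]
}}

```text
clock: 3.9
tcp_pos: [0.688, -0.2057, 0.0651]
orientation: [-0.149, -3.138, 0.0]
contact_force: [-1.3, -0.5, 0.4]
grip_width: -0.0007
gripper_force: 0.4
```

```bash
python3 -c "
from h import *
st([-30,-108,65])
import cv2
cv2.imwrite('pics/c3.png',cv2.resize(r.grab_frame('side')[150:270,220:360],None,fx=5,fy=5,interpolation=2))"
```

```text
t 3.9 TCP vise mm [ -30.4 -107.9   65.1] F vise [-1.2 -0.6  0.4] grip -0.7 tool axes in vise
 [[-1.    -0.    -0.001]
 [-0.     1.    -0.   ]
 [ 0.001 -0.    -1.   ]]
shift cm [-0.04 -0.01  0.01]
```

View pics/c3.png

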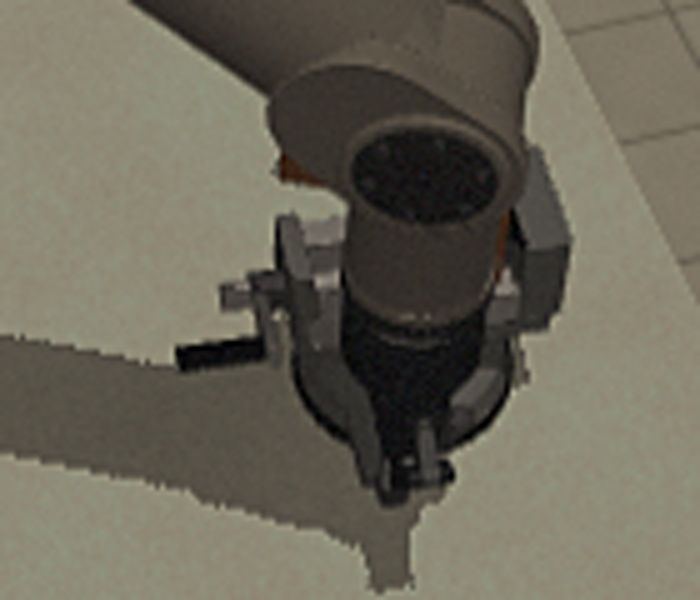

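The lever is hidden behind the fingers. I'll push a little farther, then back off and rise before looking again.

Request:
{"fn": "move_arm", "kwargs": {
  "rows": [-0.8,0,0,0,-1.5,0,0,0,-1.5,0,0,0,2,0,0,0,5,0,-2,0,9,0,-7,0,13,0,-12,0,17,0,-13,0,20,0,-13,0,20,0,-13,0],
  "fingers": 0.5
}}

```text
clock: 5.2
tcp_pos: [0.4862, -0.1867, 0.1957]
orientation: [-0.151, -3.138, -0.002]
contact_force: [0.5, -0.4, 0.1]
grip_width: 0.0425
gripper_force: 0.0
```

```bash
python3 -c "
from h import *
st([-134,-44,180])
import cv2
cv2.imwrite('pics/c4.png',cv2.resize(r.grab_frame('side')[150:270,220:360],None,fx=5,fy=5,interpolation=2))"
```

```text
t 5.2 TCP vise mm [-233.1 -108.2  195.7] F vise [ 0.5 -0.4  0.1] grip 42.5 tool axes in vise
 [[-1.     0.001 -0.   ]
 [ 0.001  1.     0.001]
 [ 0.     0.001 -1.   ]]
shift cm [-9.9   6.43  1.57]
```

View pics/c4.png

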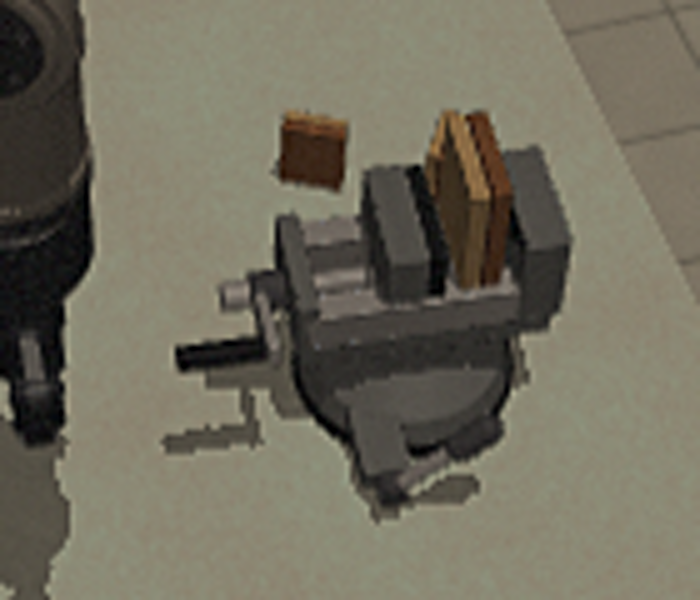

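Lever now leans to the far side, with its grip at (475,437). The handle is unchanged at (220,352) and the board is upright. Next I'll check the lever by projection and grasp the handle.

Request:
{"fn": "move_arm", "kwargs": {
  "rows": [-3.5,2.4,0,0,-7,4.8,0,0,-9.5,6.4,1,0,-9.5,6.4,3,0,-9.5,6.4,5,0,-9.5,6.4,7,0,-9.5,6.4,8.4,0,-9.5,6.4,8.4,0]
}}

```text
clock: 6.25
tcp_pos: [0.5889, -0.1317, 0.1101]
orientation: [-0.148, -3.136, -0.0]
contact_force: [0.2, 0.0, 0.4]
grip_width: 0.0426
gripper_force: 0.0
```

```bash
python3 -c "
from h import *
st([-138,-44.2,111.5])
print([((proj('side',W(V,lev(t,.063)))-[220,150])*5).round() for t in (1.2,1.5,1.7)])"
```

```text
t 6.25 TCP vise mm [-136.1  -43.7  110.1] F vise [0.2 0.  0.4] grip 42.6 tool axes in vise
 [[-1.    -0.001 -0.002]
 [-0.001  1.    -0.   ]
 [ 0.002 -0.    -1.   ]]
shift cm [ 0.19 -0.05 -0.14]
[array([435., 425.]), array([462., 430.]), array([477., 436.])]
```

Request:
{"fn": "move_arm", "kwargs": {
  "rows": [0.2,-0.1,-0.1,0,0.2,-0.1,-0.1,0,0.2,-0.1,-0.1,0,0.2,-0.1,-0.1,0,0.2,-0.1,-0.1,0],
  "fingers": 0,
  "newtons": 40
}}

```text
clock: 6.88
tcp_pos: [0.5875, -0.1315, 0.1127]
orientation: [0.147, 3.137, 0.002]
contact_force: [0.7, 6.1, 1.6]
grip_width: 0.0143
gripper_force: 40.3
```

```bash
python3 - <<'E'
from h import *
st([-138,-44.2,111.5])
print(r.get_obs()["joints"].round(2) if hasattr(r.get_obs()["joints"],"round") else r.get_obs()["joints"])
a0=1.38; p0=hnd(a0)
for k in range(0,60):
    a=a0+.16*(k+1);d=(hnd(a)-p0)*100
    print(k+1,round(a,2),"ty %.1f tz %.1f"%(d[1],-d[2]),end=" | ")
E
```

```text
t 6.88 TCP vise mm [-137.4  -43.7  112.7] F vise [0.2 6.1 1.6] grip 14.3 tool axes in vise
 [[-1.    -0.001  0.001]
 [-0.001  1.     0.001]
 [-0.001  0.001 -1.   ]]
shift cm [ 0.06 -0.05  0.12]
[-0.13  0.53  0.33  1.86 -0.24  0.79  1.8 ]
1 1.54 ty -0.1 tz 0.7 | 2 1.7 ty -0.0 tz 1.4 | 3 1.86 ty 0.1 tz 2.1 | 4 2.02 ty 0.4 tz 2.8 | 5 2.18 ty 0.7 tz 3.4 | 6 2.34 ty 1.2 tz 4.0 | 7 2.5 ty 1.7 tz 4.5 | 8 2.66 ty 2.3 tz 4.8 | 9 2.82 ty 3.0 tz 5.1 | 10 2.98 ty 3.7 tz 5.3 | 11 3.14 ty 4.4 tz 5.4 | 12 3.3 ty 5.1 tz 5.3 | 13 3.46 ty 5.8 tz 5.1 | 14 3.62 ty 6.5 tz 4.8 | 15 3.78 ty 7.1 tz 4.5 | 16 3.94 ty 7.6 tz 4.0 | 17 4.1 ty 8.1 tz 3.4 | 18 4.26 ty 8.5 tz 2.8 | 19 4.42 ty 8.7 tz 2.2 | 20 4.58 ty 8.9 tz 1.4 | 21 4.74 ty 8.9 tz 0.7 | 22 4.9 ty 8.8 tz 0.0 | 23 5.06 ty 8.6 tz -0.7 | 24 5.22 ty 8.4 tz -1.3 | 25 5.38 ty 8.0 tz -1.9 | 26 5.54 ty 7.5 tz -2.5 | 27 5.7 ty 6.9 tz -2.9 | 28 5.86 ty 6.3 tz -3.2 | 29 6.02 ty 5.6 tz -3.5 | 30 6.18 ty 4.9 tz -3.6 | 31 6.34 ty 4.2 tz -3.6 | 32 6.5 ty 3.5 tz -3.5 | 33 6.66 ty 2.8 tz -3.3 | 34 6.82 ty 2.1 tz -3.0 | 35 6.98 ty 1.5 tz -2.6 | 36 7.14 ty 1.0 tz -2.1 | 37 7.3 ty 0.6 tz -1.5 | 38 7.46 ty 0.3 tz -0.9 | 39 7.62 ty 0.0 tz -0.2 | 40 7.78 ty -0.1 tz 0.5 | 41 7.94 ty -0.1 tz 1.2 | 42 8.1 ty 0.1 tz 1.9 | 43 8.26 ty 0.3 tz 2.6 | 44 8.42 ty 0.6 tz 3.3 | 45 8.58 ty 1.1 tz 3.8 | 46 8.74 ty 1.6 tz 4.3 | 47 8.9 ty 2.2 tz 4.7 | 48 9.06 ty 2.8 tz 5.1 | 49 9.22 ty 3.5 tz 5.3 | 50 9.38 ty 4.2 tz 5.3 | 51 9.54 ty 4.9 tz 5.3 | 52 9.7 ty 5.6 tz 5.2 | 53 9.86 ty 6.3 tz 4.9 | 54 10.02 ty 6.9 tz 4.6 | 55 10.18 ty 7.5 tz 4.1 | 56 10.34 ty 8.0 tz 3.6 | 57 10.5 ty 8.4 tz 3.0 | 58 10.66 ty 8.7 tz 2.3 | 59 10.82 ty 8.8 tz 1.6 | 60 10.98 ty 8.9 tz 0.9 |
```

Request:
{"fn": "move_arm", "kwargs": {
  "rows": [0,0.1,0.7,0,0,0.1,1.4,0,0,0.2,2.1,0,0,0.5,2.8,0,0,0.8,3.4,0,0,1.3,4.0,0,0,1.8,4.5,0,0,2.4,4.8,0,0,3.1,5.1,0,0,3.8,5.3,0]
}}

```text
clock: 8.12
tcp_pos: [0.5914, -0.0956, 0.0607]
orientation: [0.15, 3.136, -0.001]
contact_force: [-5.6, 2.1, 20.5]
grip_width: 0.0143
gripper_force: 42.1
```

```bash
python3 - <<'E'
from h import *
st()
E
```

```text
t 8.12 TCP vise mm [-137.    -7.6   60.7] F vise [-5.7  1.6 20.5] grip 14.3 tool axes in vise
 [[-1.     0.001  0.002]
 [ 0.001  1.    -0.   ]
 [-0.002 -0.    -1.   ]]
```

Request:
{"fn": "move_arm", "kwargs": {
  "rows": [0,0.7,-0.1,0,0,1.4,-0.1,0,0,2.1,-0.3,0,0,2.8,-0.6,0,0,3.4,-0.9,0,0,3.9,-1.4,0,0,4.4,-2.0,0,0,4.8,-2.6,0,0,5.0,-3.2,0,0,5.1,-4.0,0]
}}

```text
clock: 9.38
tcp_pos: [0.596, -0.0426, 0.0996]
orientation: [0.147, 3.137, 0.002]
contact_force: [5.7, 0.1, -3.8]
grip_width: 0.0144
gripper_force: 39.7
```

```bash
python3 - <<'E'
from h import *
st()
E
```

```text
t 9.38 TCP vise mm [-137.5   45.6   99.6] F vise [ 5.6  0.7 -3.8] grip 14.4 tool axes in vise
 [[-1.    -0.002  0.001]
 [-0.002  1.     0.001]
 [-0.001  0.001 -1.   ]]
```

Request:
{"fn": "move_arm", "kwargs": {
  "rows": [0,0,-0.7,0,0,-0.1,-1.4,0,0,-0.3,-2.1,0,0,-0.5,-2.7,0,0,-0.9,-3.3,0,0,-1.4,-3.9,0,0,-2.0,-4.3,0,0,-2.6,-4.6,0,0,-3.3,-4.9,0,0,-4.0,-5.0,0]
}}

```text
clock: 10.62
tcp_pos: [0.5922, -0.0818, 0.1504]
orientation: [0.145, 3.138, 0.004]
contact_force: [1.3, 4.2, 7.4]
grip_width: 0.0143
gripper_force: 40.8
```

```bash
python3 - <<'E'
from h import *
st()
E
```

```text
t 10.62 TCP vise mm [-137.6    6.3  150.4] F vise [0.9 4.3 7.4] grip 14.3 tool axes in vise
 [[-1.    -0.002  0.001]
 [-0.002  1.     0.003]
 [-0.001  0.003 -1.   ]]
```

Request:
{"fn": "move_arm", "kwargs": {
  "rows": [0,-0.7,0,0,0,-1.4,0.1,0,0,-2.1,0.3,0,0,-2.8,0.6,0,0,-3.4,1.0,0,0,-3.9,1.5,0,0,-4.3,2.1,0,0,-4.6,2.7,0,0,-4.9,3.4,0,0,-5.0,4.1,0]
}}

```text
clock: 11.88
tcp_pos: [0.5874, -0.132, 0.1077]
orientation: [0.147, 3.138, 0.003]
contact_force: [3.5, 6.8, 2.2]
grip_width: 0.0138
gripper_force: 40.4
```

```bash
python3 - <<'E'
from h import *
st()
E
```

```text
t 11.88 TCP vise mm [-137.5  -44.2  107.7] F vise [2.9 7.1 2.2] grip 13.8 tool axes in vise
 [[-1.    -0.002 -0.   ]
 [-0.002  1.     0.002]
 [ 0.     0.002 -1.   ]]
```

Request:
{"fn": "move_arm", "kwargs": {
  "rows": [0,0.1,0.7,0,0,0.2,1.4,0,0,0.5,2.1,0,0,0.8,2.8,0,0,1.3,3.3,0,0,1.8,3.8,0,0,2.4,4.2,0,0,3.0,4.5,0,0,3.7,4.7,0,0,4.4,4.7,0]
}}

```text
clock: 13.12
tcp_pos: [0.5912, -0.092, 0.0615]
orientation: [0.151, 3.137, -0.004]
contact_force: [3.5, -3.1, 1.0]
grip_width: 0.0144
gripper_force: 40.2
```

```bash
python3 - <<'E'
from h import *
st()
E
```

```text
t 13.12 TCP vise mm [-137.5   -4.    61.5] F vise [ 3.8 -2.7  1. ] grip 14.4 tool axes in vise
 [[-1.     0.001  0.001]
 [ 0.001  1.    -0.002]
 [-0.001 -0.002 -1.   ]]
```

Request:
{"fn": "move_arm", "kwargs": {
  "rows": [0,0.7,0,0,0,1.4,-0.1,0,0,2.1,-0.4,0,0,2.7,-0.7,0,0,3.3,-1.2,0,0,3.8,-1.7,0,0,4.2,-2.3,0,0,4.5,-2.6,0,0,4.5,-2.6,0,0,4.5,-2.6,0]
}}

```text
clock: 14.38
tcp_pos: [0.5956, -0.0464, 0.0869]
orientation: [0.15, 3.137, -0.003]
contact_force: [4.6, -1.3, -0.4]
grip_width: 0.0142
gripper_force: 40.0
```

```bash
python3 - <<'E'
from h import *
st()
E
```

```text
t 14.38 TCP vise mm [-137.5   41.9   86.9] F vise [ 4.7 -0.9 -0.4] grip 14.2 tool axes in vise
 [[-1.     0.     0.001]
 [ 0.     1.    -0.002]
 [-0.001 -0.002 -1.   ]]
```

Request:
{"fn": "move_arm", "kwargs": {
  "rows": [0,0,0,0,0,0,0,0,0,0,0,0,0,0,0,0,0,0,-1,0,0,0,-4,0,1,0,-9,0,5,0,-13,0,10,0,-15,0,14,0,-15,0],
  "fingers": 0.5
}}

```text
clock: 15.62
tcp_pos: [0.4553, -0.032, 0.2394]
orientation: [0.149, 3.134, 0.002]
contact_force: [-0.5, 0.6, -0.4]
grip_width: 0.0427
gripper_force: 0.0
```

Request:
{"fn": "move_arm", "kwargs": {
  "rows": [1,3,-1,0,1,7,-1,0,1,11,-1,0,1,15,-1,0,1,18,-1,0,1,20,-1,0,1,20,-1,0,1,20,-1,0]
}}

```text
clock: 16.62
tcp_pos: [0.465, 0.1667, 0.2473]
orientation: [-0.151, -3.138, 0.001]
contact_force: [-0.7, -0.1, -0.2]
grip_width: 0.0428
gripper_force: 0.0
```

```bash
python3 - <<'E'
from h import *
st()
import cv2
a=cv2.resize(r.grab_frame('side')[150:270,220:360],None,fx=3.2,fy=3.2,interpolation=2);f=r.grab_frame("top")
b=cv2.resize(f[95:215,240:330],None,fx=3.2,fy=3.2,interpolation=2)
c=np.clip(np.hstack([a,b])*1.6,0,255).astype(np.uint8);cv2.imwrite('pics/c5.png',c)
for a in (10.2,10.57,10.9): print(a,((proj('side',W(V,hnd(a)))-[220,150])*3.2).round(),((proj('top',W(V,hnd(a)))-[240,95])*3.2+[448,0]).round())
E
```

```text
t 16.62 TCP vise mm [-287.8  241.6  247.3] F vise [-0.7 -0.1 -0.2] grip 42.8 tool axes in vise
 [[-1.     0.001 -0.   ]
 [ 0.001  1.    -0.001]
 [ 0.    -0.001 -1.   ]]
10.2 [126. 185.] [545. 320.]
10.57 [124. 169.] [534. 317.]
10.9 [123. 156.] [529. 314.]
```

View pics/c5.png

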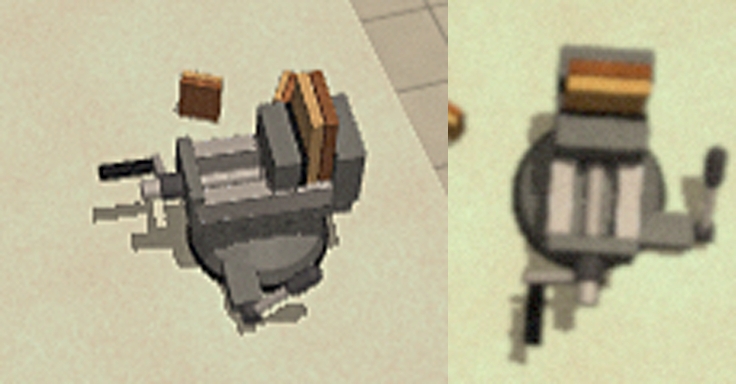

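The handle centre at (125,169) in the side view and (534,315) in the top view matches a crank angle of 10.57. The board is upright and pinched, the lever is locked at (305,277), and the arm is clear. I'll hand in now.

```bash
python3 -c "
from bench import r
print(r.hand_in())"
```

```text
the job is handed in; nothing more can be done
None
```

The job is handed in: lever locked first, then the crank wound to about 10.57 rad (a quarter turn past the pinch), board upright in the jaws, and the arm clear at about 17 s, having kept away from the mug, bowl and glue.

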